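Tug-test two plug-in relays and reject the unlocked one

TASK

One of the two blue relays plugged into the white circuit board is not locked in its socket, and only a pull tells which: tug each one straight up with about 15 newtons, holding a locked one at that pull for a moment and never pulling it with more than 22. Leave the relay that holds in its socket; take out the one that comes loose and set it down (do not drop it) inside the red tray. Leave the other things on the bench where they are, and let go of everything.

Things in the scene. Friction and masses are not known exactly. Their poses are not given: they have to be found in the camera images.
- board: Fixed board holder: aluminium base 110 (x) x 200 (y) x 12 mm with a white circuit board (upper face 15 mm over the bench) and two black sockets 36 x 30 mm, tops 33 mm over the bench, centred at x = 0, 45 mm either way along its y axis. Origin: centre of the underside, on the bench; z up. Clamp knobs at the y ends are 30 mm high, all else but the relays under 34 mm.
- relay_1: Plug-in relay, blue case with black top, upright in a socket. Origin: centre of its foot's underside, 18 mm over the bench; axes as the board's. Grey foot 20 x 14 x 15.5 mm, hidden in the socket; above it the case, 28 (x) x 22 (y) x 36 mm, top 51.5 mm over the origin (a plugged-in case may stand up to 6 mm higher: play). 50 to 80 g. Which socket it is in changes, and nothing seen tells which relay is locked.
- relay_2: The other relay; same looks, size, origin, axes. A locked relay's case first rises 2 to 8 mm almost freely (1 to 3 N), then a stiff latch spring holds it, about 4 N more per mm, and springs back when eased off. An unlocked relay slides up against a few newtons of contact friction (under 8 N) and is free after 16 mm.
- tray: Fixed red open tray, 180 mm (x) x 150 mm (y), 30 mm high, walls and floor 4 mm thick. Origin: centre of its underside, on the bench.
- marker: Bystander: green marker pen lying on the bench, 130 mm long, 17 mm thick; origin on the bench under its middle, x along its length.
- solder_reel: Bystander: reel of solder standing on its flange, 56 mm diameter, 40 mm high; origin under its centre.
- flux_bottle: Bystander: amber bottle, 44 mm diameter, 90 mm high; origin under its centre.
- screwdriver: Bystander: red-handled screwdriver, 170 mm long, lying along its x axis; origin near its middle.
There are look-alikes about, which are no part of the job. Leave any green or turquoise look-alike of the relay_2 alone. Of the things that look like the tray, take the one that is farthest to the robot's left at the start.

How it is judged (in metres and radians):
On the way:
1. the locked relay is held under an upward pull of 10 to 20 N for 0.4 s (its latch spring stretched 2.5 to 5 mm) (distance of relay_1 from where it was at the start of the episode between 0.0025 and 0.005 m and contact force between the fingers and relay_1 above 1 N), for 0.4 s.
At the end, for the whole second after the job is handed in: the locked relay is still in its socket with its latch relaxed (within 1.5 mm); the unlocked relay lies or stands at rest inside the red tray, its foot within the walls and less than 25 mm above the bench; the gripper has let go (distance of relay_1 from where it was at the start of the episode below 0.0015 m and x of relay_2 in the frame of tray between -0.085 and 0.085 m and y of relay_2 in the frame of tray between -0.07 and 0.07 m and z of relay_2 in the frame of tray below 0.025 m and contact force between relay_2 and tray above 0.1 N and linear speed of relay_2 below 0.02 m/s); the robot touches nothing.
It fails at once if the locked relay pulled with more than 22 N (latch stretched over 5.5 mm) (distance of relay_1 from where it was at the start of the episode above 0.0055 m).
It fails at once if the loose relay dropped or thrown (faster than 0.8 m/s while not held) (linear speed of relay_2 above 0.8 m/s and not (contact force between the fingers and relay_2 above 0.3 N)).
It fails at once if the marker, solder reel, flux bottle or screwdriver moved over 20 mm (distance of any of marker, solder_reel, flux_bottle, screwdriver from where it was at the start of the episode above 0.02 m).
It also fails if it takes over 66 s, if anything falls off the work surface, if the arm or the gripper's body presses on something with over 40 N, if the wrist force passes 120 N, or if a joint passes its speed limit or range.

ROBOT

A 6-joint arm with a two-finger parallel gripper is mounted at the origin on the work surface. World frame = base frame: x ahead of the robot, y to its left, z up, the work surface at z = 0. Lengths are in mm, angles in rad, forces in N, time in s.
With the tool pointing down it reaches from about 300 to 775 mm from the base axis. Payload 14.6 kg.
Tool frame: the origin (TCP) lies on the centre line of the jaws, within the pads' length; the fingertips stand 19 mm ahead of it and the grasp point (between the pads) is the TCP (bot.tip_reach is the distance from the TCP to the fingertips, in mm); y points along the fingers, x is the direction in which the jaws open and shut, and the axes are right-handed (so a half turn about y gives the same grasp; the last joint's range is limited). The gripper opens to 85 mm and grips with 20 to 120 N. Pads are 22 mm wide; open, the fingers measure 114 mm over their backs; the gripper's body (76 mm by 85 mm) begins 54 mm behind the grasp point. The pads swing forward as they close: fully open they stand 13 mm farther back than shut.
Start: joints at [1.213, 0.3, 1.521, -0, 1.321, -0.067], TCP at [157.693, 526.899, 250.281] pointing down, gripper open.
Joint ranges: [-3.03, 3.03], [-0.79, 2.21], [0.23, 2.52], [-1.04, 4.18], [0, 3.07], [-2.55, 2.55]. Speed limits (rad/s): [2.22, 2.22, 2.57, 3.14, 3.14, 3.14].

INTERFACE

Orientations are given as a unit quaternion [w, x, y, z].
In Python, from rig import bot gives the robot as it stands. Calls block until the motion is done:
- bot.move_to(position, orientation): joint-space move of the TCP to a pose.
- bot.servo_line(position, attitude=None, speed=150, until_force=None): straight line of the TCP; attitude=None keeps the orientation; speed is the mean speed in mm/s. With until_force (N) it stops when the force on the tool has changed by that much, and returns True; else False.
- bot.move_joints(angles): joint-space move.
- bot.move_gripper(opening, grip_force=None): finger opening in mm; grip_force is the grip in N (None keeps the last); returns when the fingers have stopped.
- bot.dwell(seconds).
- bot.ik(position, orientation): joint angles nearest the present ones, or None.
- bot.read_state(): the state.
- bot.read_camera(name): name is "scene" or "top" or "wrist"; returns a dict with "image" (480x640x3 uint8, blue, green, red), "depth" (480x640 float32, mm along the optical axis (not along the pixel's ray), 0 where there is no reading), "fovy" (degrees; the focal length in pixels is half the picture's height over the tangent of half this angle, whatever the lens; pixels are square), "cx", "cy" (the principal point, pixels), "eye" and "attitude" of the camera in the world; the wrist camera has in their place "mount" (4x4, takes a point from camera to tool coordinates, whose origin is the TCP and whose axes are the tool frame's). Camera axes: x right, y down, z forward; pixel columns grow to the right and rows downward; lengths in mm; the calibration is good to about 2 mm. A picture is of the moment at which its call begins: read the wrist's pose just before it.
A pose or a line that the arm cannot do raises bot.MotionError and nothing moves.
- bot.finish_job(): hands the job in, once; it reports no verdict.
The state is a dict: "clock": time; "joint_positions": joint angles; "qvel": joint speeds; "effort": joint torques, N m; "ee_pos": TCP position; "tool_rot": TCP orientation; "ft_force": force on the tool from outside, world axes, zero at the start; "moment": the same for the moment, N m; "grip_width": finger opening in mm.
Only numpy, scipy, OpenCV 4.12 (cv2) and the standard library are available. Lean on these libraries where they do the work, as an engineer would, in place of code of your own. Each camera call takes 0.05 s, during which the arm holds its last target.

## Working session

There is one attempt and no reset: what is moved stays moved. The work goes in short steps, each a Python script; the robot and the scene stay as the last script left them, time stands still between calls to the robot, and variables do not carry over. Pictures are saved under pics/ and viewed, and the job is handed in when it is done.

```bash
ls; mkdir -p pics; python3 - <<'E'
from rig import bot
import cv2,numpy as np,pickle
s=bot.read_state();print(s)
for n in("scene","top","wrist"):
    c=bot.read_camera(n);cv2.imwrite(f"pics/{n}0.png",c["image"]);pickle.dump(c,open(f"pics/{n}0.pkl","wb"))
    print(n,{k:v for k,v in c.items() if k not in("image","depth")})
E
```

```text
pics
{'clock': 0.0, 'joint_positions': array([ 1.21337852e+00,  3.00500191e-01,  1.52162908e+00, -5.42862948e-06,
        1.32068407e+00, -6.66023248e-02]), 'qvel': array([-2.54105430e-04, -1.76231591e-03, -1.33438878e-04,  2.56600823e-06,
       -5.43691256e-04, -7.00408747e-04]), 'effort': array([ 4.00436829e-04, -5.43506706e+01, -3.61790192e+01, -1.30671483e-04,
        4.01973506e-03, -2.84124958e-06]), 'ee_pos': array([157.62974127, 526.69290161, 249.68503645]), 'tool_rot': array([-0.56693532,  0.56740669,  0.42191427, -0.42263736]), 'ft_force': array([-0.2085904 ,  0.14135335,  0.26715775]), 'moment': array([-0.00343668, -0.05776186,  0.03841567]), 'grip_width': 85.34650375977627}
scene {'fovy': 55.0690486278039, 'cx': 317.19850826207295, 'cy': 240.26312263273962, 'eye': array([1171.98259079,  565.12117572,  859.06881259]), 'attitude': array([-0.1477684 ,  0.34560804,  0.85697162, -0.35258931])}
top {'fovy': 51.60793735947542, 'cx': 312.049847642456, 'cy': 239.95161548353477, 'eye': array([ 456.8378371 ,    8.81339939, 1299.82429161]), 'attitude': array([-0.04404677,  0.70722757, -0.70419168,  0.04475629])}
wrist {'fovy': 69.5371448612387, 'cx': 316.1261890445324, 'cy': 239.77423217974646, 'mount': array([[ 9.99999311e-01,  1.00331034e-03,  6.09937190e-04,
         2.87453830e-01],
       [-3.11003423e-04, -2.74581368e-01,  9.61563818e-01,
        -1.22419144e+02],
       [ 1.13222431e-03, -9.61563345e-01, -2.74580866e-01,
         6.96767801e+01],
       [ 0.00000000e+00,  0.00000000e+00,  0.00000000e+00,
         1.00000000e+00]])}
```

View pics/top0.png

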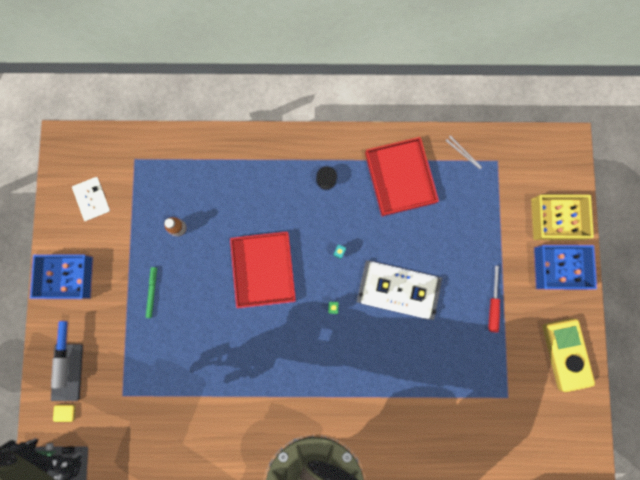

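View pics/scene0.png

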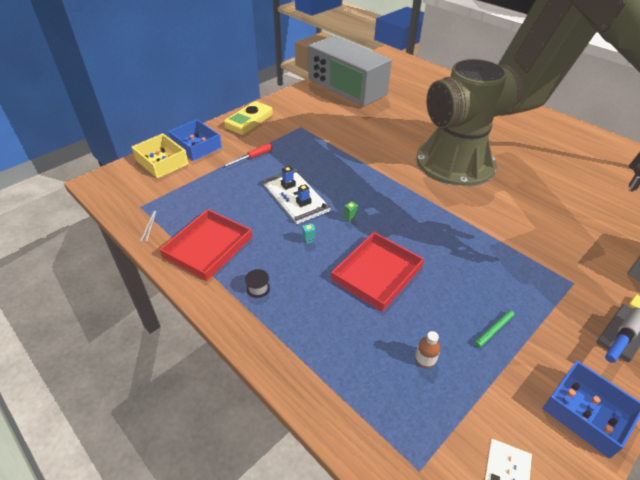

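View pics/wrist0.png

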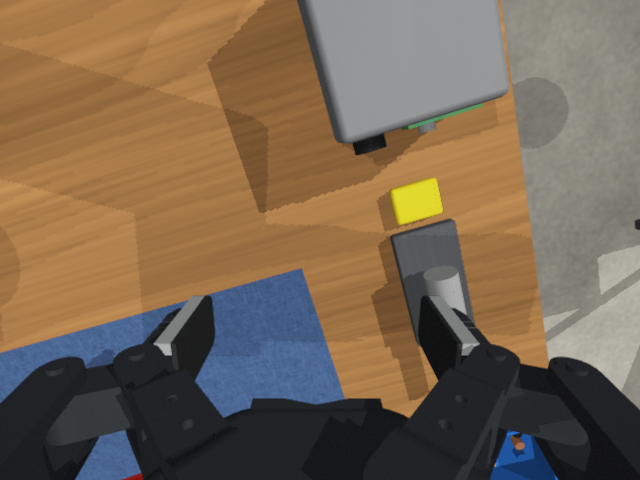

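Top view: two red trays, at (263,268) and (402,175). Image left is world +y, so the one at (263,268) is the leftmost and is the tray meant. The board is at (400,290) with blue relays at (384,285) and (418,293). The green and turquoise look-alikes are at (333,308) and (340,251).

```bash
cat > h.py <<'E'
import numpy as np,cv2,pickle
from scipy.spatial.transform import Rotation as R
def rot(q): return R.from_quat(np.r_[q[1:],q[0]]).as_matrix()
def campose(c,st=None):
    if "eye" in c: return rot(c["attitude"]),np.array(c["eye"])
    T=np.eye(4);T[:3,:3]=rot(st["tool_rot"]);T[:3,3]=st["ee_pos"]
    m=np.array(c["mount"]).copy();T=T@m
    return T[:3,:3],T[:3,3]
def f(c): return 240/np.tan(np.radians(c["fovy"]/2))
def onplane(c,uv,z,st=None):
    A,e=campose(c,st);uv=np.atleast_2d(uv).astype(float)
    d=np.c_[(uv[:,0]-c["cx"])/f(c),(uv[:,1]-c["cy"])/f(c),np.ones(len(uv))]@A.T
    return e+d*((z-e[2])/d[:,2])[:,None]
def cloud(c,st=None):
    A,e=campose(c,st);v,u=np.mgrid[:480,:640];z=c["depth"]
    return np.dstack([(u-c["cx"])/f(c)*z,(v-c["cy"])/f(c)*z,z])@A.T+e
E
python3 - <<'E'
from h import *
c=pickle.load(open("pics/top0.pkl","rb"));im=c["image"];P=cloud(c)
hsv=cv2.cvtColor(im,cv2.COLOR_BGR2HSV)
H,S,V=cv2.split(hsv)
red=((H<8)|(H>172))&(S>150)&(V>80)
white=(S<60)&(V>150);white[:255]=0;white[325:]=0;white[:,:350]=0;white[:,450:]=0
for nm,m,z in(("red",red,30),("board",white,15)):
    n,l,st,ce=cv2.connectedComponentsWithStats(m.astype(np.uint8))
    for i in range(1,n):
        if st[i,4]<300: continue
        cn=max(cv2.findContours((l==i).astype(np.uint8),0,1)[0],key=cv2.contourArea)
        w=onplane(c,cn[:,0,:],z)
        r=cv2.minAreaRect(w[:,:2].astype(np.float32));print(nm,ce[i],st[i,4],r, np.median(P[l==i][:,2]))
yel=(H>18)&(H<35)&(S>120);yel[:255]=0;yel[325:]=0;yel[:,:350]=0;yel[:,450:]=0
n,l,st,ce=cv2.connectedComponentsWithStats(yel.astype(np.uint8))
for i in range(1,n):
    if st[i,4]>6: print("yel",ce[i],st[i],onplane(c,ce[i],72),np.median(P[l==i],0))
cv2.imwrite("pics/crop0.png",cv2.resize(im[225:335,225:450],None,fx=3.5,fy=3.5,interpolation=cv2.INTER_CUBIC))
E
```

```text
red [400.9617334  175.37354283] 3946 ((789.718017578125, -224.77630615234375), (181.7265167236328, 156.09793090820312), 14.12640380859375) 4.977050350629611
red [262.36544191 269.27135055] 4028 ((542.1199951171875, 134.93441772460938), (178.3104248046875, 148.517578125), 6.735349178314209) 4.149490827710906
board [398.77515665 290.18798378] 2713 ((490.7659912109375, -217.3277587890625), (181.89051818847656, 114.23196411132812), 77.21803283691406) 14.489784096987478
yel [385.07407407 284.59259259] [383 282   5   6  27] [[ 501.80168327 -172.61423454   72.        ]] [ 500.99002727 -172.81330293   70.24196562]
yel [421.03703704 292.77777778] [419 290   5   6  27] [[ 482.10353259 -260.84385231   72.        ]] [ 481.54874491 -260.73946821   73.76444293]
```

View pics/crop0.png

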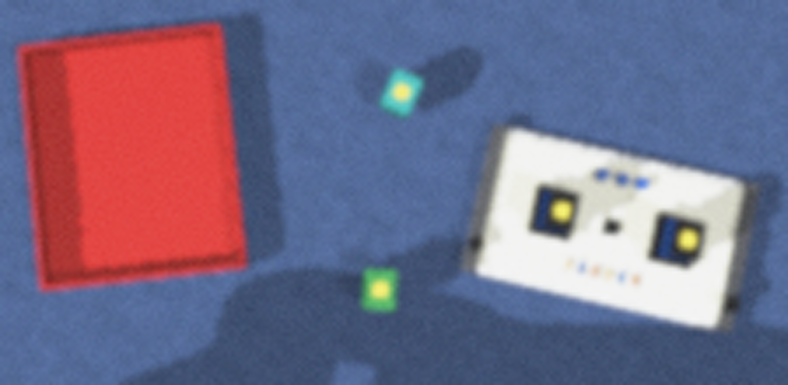

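```bash
cat >> h.py <<'E'
def quat_jaw(a):
    "tool down, tool x at world yaw a"
    x=np.array([np.cos(a),np.sin(a),0]);y=np.array([0,0,-1.]);z=np.cross(x,y)
    q=R.from_matrix(np.c_[x,y,z]).as_quat();return np.r_[q[3],q[:3]]
E
python3 - <<'E'
from h import *
from rig import bot
a=np.radians(-12.6)
c=np.array([491.9,-216.7])
for b in(a,a+np.pi,a+np.pi/2,a-np.pi/2):
    print(np.degrees(b),bot.ik([*c,230],quat_jaw(b)))
q=quat_jaw(a)
if bot.ik([*c,230],q) is None: q=quat_jaw(a+np.pi)
bot.move_to([*c,230],q)
s=bot.read_state();w=bot.read_camera("wrist");print(s["clock"],s["ee_pos"],s["ft_force"])
pickle.dump((s,w),open("pics/w1.pkl","wb"));cv2.imwrite("pics/w1.png",w["image"])
E
```

```text
-12.6 [-4.83100028e-01  2.89512000e-01  1.58279564e+00 -4.44089210e-16
  1.26928501e+00 -2.63188542e-01]
167.4 None
77.39999999999999 [-4.83100028e-01  2.89512000e-01  1.58279564e+00 -4.44089210e-16
  1.26928501e+00 -1.83398487e+00]
-102.60000000000001 [-4.83100028e-01  2.89512000e-01  1.58279564e+00 -4.44089210e-16
  1.26928501e+00  1.30760779e+00]
3.0167 [ 492.1426564  -216.14823476  230.03484624] [ 0.11473974 -0.42393957 -0.41108513]
```

View pics/w1.png

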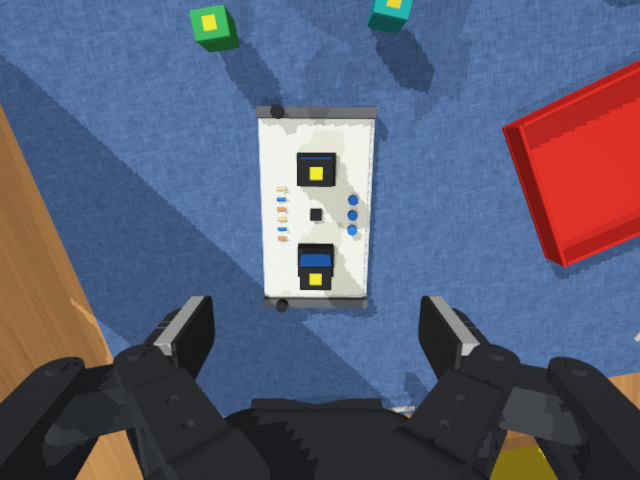

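The wrist view shows the board square to the jaws. The relay tops carry yellow marks at (316,173) and (315,279), and the green and turquoise blocks sit off the board at (212,25) and (392,8).

```bash
python3 - <<'E'
from h import *
s,c=pickle.load(open("pics/w1.pkl","rb"));im=c["image"];P=cloud(c,s)
roi=np.zeros((480,640),bool);roi[140:300,285:345]=1
top=roi&(P[...,2]>62)&(P[...,2]<85)
n,l,st,ce=cv2.connectedComponentsWithStats(top.astype(np.uint8))
for i in range(1,n):
    if st[i,4]<50: continue
    p=P[l==i];z=np.median(p[:,2]);hi=p[abs(p[:,2]-z)<2.5]
    r=cv2.minAreaRect(hi[:,:2].astype(np.float32));print(ce[i],st[i],"z",z,np.percentile(p[:,2],95),r)
H,S,V=cv2.split(cv2.cvtColor(im,cv2.COLOR_BGR2HSV))
y=roi&(H>18)&(H<35)&(S>150)&(V>150)
n,l,st,ce=cv2.connectedComponentsWithStats(y.astype(np.uint8))
for i in range(1,n):
    if st[i,4]>20: z=np.median(P[l==i][:,2]);print("yel",ce[i],z,onplane(c,ce[i],z,s))
# board white
m=(S<50)&(V>170);m[:100]=0;m[310:]=0;m[:,:250]=0;m[:,390:]=0
q=P[m];q=q[abs(q[:,2]-15)<4];print("board",cv2.minAreaRect(q[:,:2].astype(np.float32)),np.median(q[:,2]))
E
```

```text
[316.1659751  172.37759336] [299 159  35  28 964] z 68.35386525345649 69.61404263940037 ((501.9032897949219, -171.85626220703125), (21.783151626586914, 27.801746368408203), 77.72679138183594)
[315.49770642 275.81651376] [300 262  32  28 872] z 73.19903450052536 74.53323840896151 ((482.1327819824219, -259.18255615234375), (22.040246963500977, 27.216529846191406), 77.56934356689453)
yel [316. 173.] 69.15297383726062 [[ 501.87793917 -172.00702952   69.15297384]]
yel [315.08510638 279.        ] 74.00764995805918 [[ 481.65099793 -259.74225458   74.00764996]]
board ((491.96990966796875, -216.07296752929688), (180.36917114257812, 108.17720031738281), 77.01409149169922) 13.703576318550603
```

```bash
cat >> h.py <<'E'
YAW=np.radians(-12.4)
def fz(bot,n=4):
    v=[]
    for _ in range(n): v.append(bot.read_state()["ft_force"]);bot.dwell(0.02)
    return np.mean(v,0)
def grasp(bot,xy,zg):
    q=quat_jaw(YAW)
    bot.move_gripper(52,60)
    bot.move_to([*xy,zg+45],q);bot.servo_line([*xy,zg],q,speed=80)
    f0=fz(bot);bot.move_gripper(0,60);f1=fz(bot)
    s=bot.read_state();print("grip",s["grip_width"],"f0",f0,"f1",f1,"pos",s["ee_pos"],"t",s["clock"])
    return f0,f1,s
def pull(bot,xy,zg,f0,target=14.5,maxh=18,step=0.5):
    h=0;log=[]
    while h<maxh:
        F=-(fz(bot,3)-f0)[2]
        log.append((h,round(float(F),1)))
        if F>=target: break
        d=step if F<9 else min(step,max(0.1,(target+0.3-F)/5))
        h+=d
        bot.servo_line([*xy,zg+h],None,speed=10)
    print(log);return h,F
E
python3 - <<'E'
from h import *
from rig import bot
xy=np.array([501.9,-171.9]);zg=60
f0,f1,s=grasp(bot,xy,zg)
h,F=pull(bot,xy,zg,f0,maxh=12)
print(h,F,bot.read_state()["ee_pos"],bot.read_state()["grip_width"],bot.read_state()["clock"])
E
```

```text
grip 27.283422209613953 f0 [ 0.18602224  0.01944254 -0.06037708] f1 [-1.30540406  0.36177353  6.32048511] pos [ 502.15000948 -171.99573159   60.55631345] t 5.275
[(0, -5.9), (0.5, -3.1), (1.0, 2.2), (1.5, 4.1), (2.0, 4.4), (2.5, 3.8), (3.0, 3.3), (3.5, 3.7), (4.0, 3.7), (4.5, 3.7), (5.0, 3.7), (5.5, 3.1), (6.0, 3.9), (6.5, 3.6), (7.0, 4.0), (7.5, 3.8), (8.0, 3.3), (8.5, 3.6), (9.0, 3.3), (9.5, 3.6), (10.0, 3.6), (10.5, 4.0), (11.0, 3.7), (11.5, 3.9)]
12.0 3.9140490674434316 [ 501.9265251  -171.90159466   72.04772747] 26.672531959397013 12.475
```

Relay A slides out at a steady ~4 N over 12 mm, so it is the loose one. I'll lift it clear, check it and carry it.

```bash
python3 - <<'E'
from h import *
from rig import bot
f=np.array([501.9,-171.9])
for z in(75,78,81):
    bot.servo_line([*f,z],None,speed=15);print(z,fz(bot,3)[2])
bot.servo_line([*f,170],None,speed=100)
bot.dwell(0.15);print(fz(bot),bot.read_state()["grip_width"],bot.read_state()["clock"])
s=bot.read_state();c=bot.read_camera("wrist");t=bot.read_camera("top")
pickle.dump((s,c),open("pics/w2.pkl","wb"))
cv2.imwrite("pics/w2.png",c["image"]);cv2.imwrite("pics/t2.png",t["image"])
E
```

```text
75 -0.8763523495388675
78 -0.6039338209784947
81 -1.0753134558252004
[ 0.05457318  0.09026808 -0.00089839] 26.99907883922624 14.9333
```

View pics/w2.png

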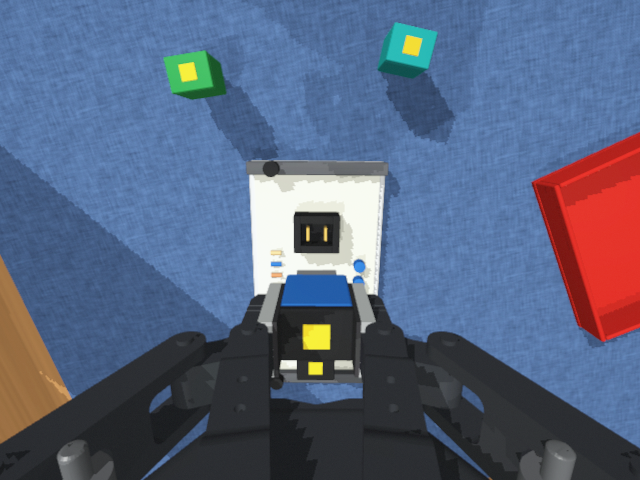

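The relay is out and upright in the jaws at (316,337), and its socket is empty at (316,232). Now to the left-hand red tray.

```bash
python3 - <<'E'
from h import *
from rig import bot
t=np.array([542.,135.]);q=quat_jaw(np.radians(6.7))
if bot.ik([*t,170],q) is None: print("noik")
bot.move_to([*t,170],q);bot.servo_line([*t,62],None,speed=100);bot.dwell(0.2)
print(bot.servo_line([*t,42],None,speed=10,until_force=2.5))
s=bot.read_state();print(s["ee_pos"],s["ft_force"],s["clock"])
bot.move_gripper(50);bot.dwell(0.1)
bot.servo_line([*t,130],None,speed=100)
s=bot.read_state();c=bot.read_camera("wrist");print(s["clock"],s["grip_width"])
pickle.dump((s,c),open("pics/w3.pkl","wb"));cv2.imwrite("pics/w3.png",c["image"])
E
```

```text
True
[542.02122346 135.0317798   46.59525494] [-1.39386962  0.01809592  5.06184807] 19.05
20.4917 50.32694270759399
```

View pics/w3.png

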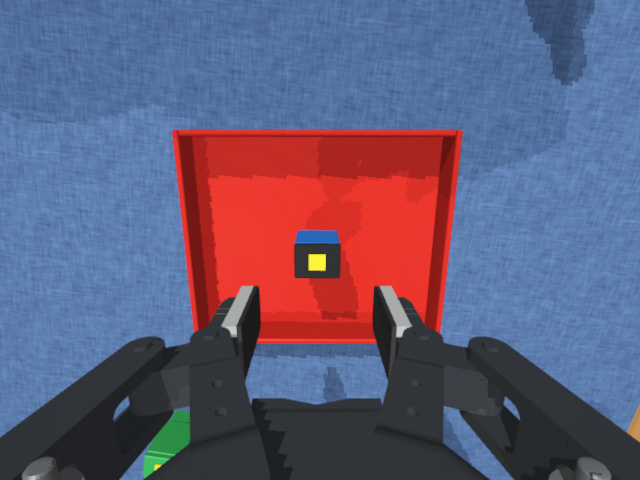

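The loose relay stands upright in the middle of the tray at (317,255). Now I'll pull on the other one.

```bash
python3 - <<'E'
from h import *
from rig import bot
bot.servo_line([542,135,170],None,speed=150)
xy=np.array([481.9,-259.5]);zg=63
bot.move_to([*xy,160],quat_jaw(YAW))
f0,f1,s=grasp(bot,xy,zg)
h,F=pull(bot,xy,zg,f0,target=14.5,maxh=14)
if F>=12:
    for _ in range(5):
        bot.dwell(0.15);print("hold",-(fz(bot,3)-f0)[2])
    s=bot.read_state();print(h,s["ee_pos"],s["grip_width"],s["clock"])
E
```

```text
grip 27.291956708610506 f0 [-0.26929581  0.128063   -0.02462619] f1 [-1.87056085  0.22779071  1.28949561] pos [ 481.88973513 -259.56785759   63.14543859] t 24.1667
[(0, -1.3), (0.5, 1.4), (1.0, 1.6), (1.5, 1.0), (2.0, 2.2), (2.5, 1.0), (3.0, 1.1), (3.5, 1.2), (4.0, 2.1), (4.5, 3.6), (5.0, 5.3), (5.5, 6.8), (6.0, 8.5), (6.5, 11.1), (7.0, 13.1), (np.float64(7.342005404642089), 14.1), (np.float64(7.475999718823009), 14.2), (np.float64(7.59440481776758), 15.5)]
hold 15.177972631845476
hold 15.43777413211117
hold 15.411570845845096
hold 15.456757578035226
hold 15.553936978059944
7.59440481776758 [ 481.8582817  -259.46710629   70.57179737] 26.969369807578843 30.3167
```

It held about 15.4 N for about 1 s (rise at ~4 N/mm from 4 mm on), so it is locked. Easing back, releasing, and checking.

```bash
python3 - <<'E'
from h import *
from rig import bot
xy=np.array([481.9,-259.5])
bot.servo_line([*xy,63.3],None,speed=12);bot.dwell(0.2);print(fz(bot))
bot.move_gripper(52);bot.dwell(0.2)
bot.servo_line([*xy,160],None,speed=80)
bot.move_to([492.1,-216.1,230],quat_jaw(YAW));bot.dwell(0.3)
s=bot.read_state();c=bot.read_camera("wrist");t=bot.read_camera("top");sc=bot.read_camera("scene")
print(s["clock"],s["ft_force"],s["grip_width"])
cv2.imwrite("pics/w4.png",c["image"]);cv2.imwrite("pics/t4.png",t["image"]);cv2.imwrite("pics/s4.png",sc["image"])
P=cloud(c,s);roi=np.zeros((480,640),bool);roi[140:300,285:345]=1
m=roi&(P[...,2]>62)&(P[...,2]<85);p=P[m];r=cv2.minAreaRect(p[abs(p[:,2]-np.median(p[:,2]))<2.5][:,:2].astype(np.float32));print(np.median(p[:,2]),r)
P=cloud(t);H,S,V=cv2.split(cv2.cvtColor(t["image"],cv2.COLOR_BGR2HSV))
m=(H>18)&(H<35)&(S>110);m[:235]=0;m[305:]=0;m[:,:235]=0;m[:,295:]=0;print("tray relay top",np.median(P[m],0),m.sum())
E
```

```text
[-4.27142738 -0.50961197  0.96718344]
33.9917 [0.11044121 0.40586756 0.83766843] 51.894401263938214
72.83797085712791 ((482.2135925292969, -258.9585266113281), (21.76094627380371, 27.973886489868164), 77.32991790771484)
tray relay top [542.2509013  133.39230468  55.46133702] 32
```

View pics/w4.png

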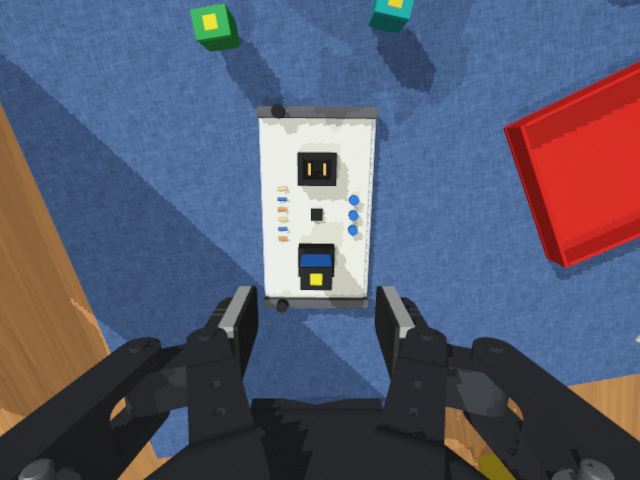

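View pics/s4.png

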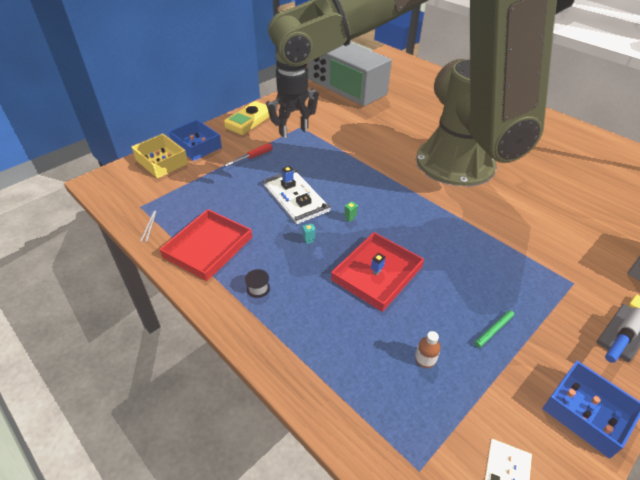

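The locked relay is in its socket at (316,265), at its original height. The loose one stands in the left tray at (378,263) in the scene view. The gripper is clear and the bystanders have not moved.

```bash
python3 -c "
from rig import bot
print(bot.finish_job(),bot.read_state()['clock'])"
```

```text
the job is handed in; nothing more can be done
the job is handed in; nothing more can be done
```

The loose relay is standing in the left-hand red tray and the locked one is still in its socket. I handed the job in at about 34 s; no verdict was reported.

- **Loose relay** (socket nearer the robot's left): it slid up at a steady 4 N or so, and the resistance was gone by 15 mm of lift. I set it down at 10 mm/s until it touched the floor. It stands upright at the tray's centre, and its top measures 55.5 mm over the bench, exactly the expected 4 + 51.5 mm.
- **Locked relay:** it rose almost freely for about 4 mm, then stiffened at about 4 N per mm. I held it at 15.2–15.6 N for about 1 s and eased it back. Its top is at 72.8 mm against 73.2 mm before, which is within measurement noise, and its position changed by about 0.2 mm.
- **Final checks:** the gripper is open and clear of everything. In the scene picture the marker, solder reel, flux bottle and screwdriver look unmoved; I judged that by eye and did not measure it. No check failed or disagreed.

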